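# Draw up the loose shelf end with its cam connector

### The arm

A 6-joint arm with a two-finger parallel gripper is mounted at the origin on the work surface. World frame = base frame: x ahead of the robot, y to its left, z up, the work surface at z = 0. Lengths are in m, angles in degrees, forces in N, time in s.
With the tool pointing down it reaches from about 0.375 to 0.9 m from the base axis. Payload 3.1 kg.
Tool frame: the origin (TCP) lies on the centre line of the jaws, within the pads' length; the fingertips stand 25 mm ahead of it and the grasp point (between the pads) lies 6 mm ahead of it; y points along the fingers, x is the direction in which the jaws open and shut, and the axes are right-handed (so a half turn about y gives the same grasp; the last joint's range is limited). The gripper opens to 87 mm and grips with 3 to 60 N. Pads are 19 mm wide; open, the fingers measure 117 mm over their backs; the gripper's body (75 mm by 190 mm) begins 51 mm behind the grasp point.
Start: joints at [54.574, 30.224, 82.088, -0, 67.689, -10.227], TCP at [0.266, 0.566, 0.248] pointing down, gripper open.
Joint ranges: [-176.69, 176.69], [-43.24, 126.21], [12.49, 139.97], [-82, 262], [0, 151.66], [-163.58, 163.58]. Speed limits (degrees/s): [159.86, 159.86, 180, 180, 180, 180].

### API

Orientations are given as a 3x3 rotation matrix whose columns are the frame's x, y, z axes.
In Python, from rig import * gives the robot as it stands.
- The arm moves only by the tool play_rows, never from a script. Its argument "commands" is a list of rows, each a list of 2 entries, a list of its own where there are three numbers: the shift along the world's x, y, z in m, then the turn, a rotation vector about the world's x, y, z in rad. A call has 1 to 10 rows; each row is the pose to reach, as a shift and turn from the pose commanded when the call began; what a row does not reach only later rows make up. A row lasts 1/8 s, in which the tool goes at most 62.5 mm and 10.7 degrees, less where a joint would pass 70% of its speed; a pose out of reach is approached as far as the arm can. A call with a gripper value outside its range is refused whole. "gripper" is the finger opening in m, from 0 to 0.087, set as the call begins (left out, the last holds). The fingers move at their own pace and stop on an object; the grip force is fixed at half the most. Time passes only in rows, so rows that repeat a pose let the fingers close. It gives the time, the measured TCP pose, the force and the opening at its end, in the units of the state.
- read_state(): the state, without advancing time (a new reading comes with each control period).
- capture(name): name is "scene" or "top" or "wrist"; returns a dict with "frame" (384x512x3 uint8, red, green, blue), "depth" (384x512 float32, m along the optical axis (not along the pixel's ray), 0 where there is no reading), "mtx" (3x3 intrinsics, pixels), "cam_to_world" (4x4, takes a point from camera to world coordinates); the wrist camera has in their place "hand_eye" (4x4, takes a point from camera to tool coordinates, whose origin is the TCP and whose axes are the tool frame's). Camera axes: x right, y down, z forward; pixel columns grow to the right and rows downward; lengths in m; the calibration is good to about 2 mm. A picture is of the moment at which its call begins: read the wrist's pose just before it.
- hand_in(): hands the job in, once; it reports no verdict.
The state is a dict: "time_s": time; "joint_positions": joint angles; "qvel": joint speeds; "tau": joint torques, N m; "position": TCP position; "tcp_rot": TCP orientation; "force": force on the tool from outside, world axes, zero at the start; "moment": the same for the moment, N m; "opening": opening from 0.0 (shut) to 1.0 (fully open).
Only numpy, scipy, OpenCV 4.12 (cv2) and the standard library are available. Lean on these libraries where they do the work, as an engineer would, in place of code of your own. Each camera call takes 0.05 s, during which the arm holds its last target. There are 200 camera calls.

### The job

On the pantry shelf lie two small white shelf parts, each with a round cam connector; on one of them the upright end panel still stands off the board with a gap. Take the flat-bladed screwdriver (the one with the flat paddle handle, not the round one) from the white caddy, set its blade down in the slot of that connector and turn it clockwise, seen from above, until the panel is drawn up to the board. Leave the screwdriver standing upright in the slot, do not push the panel by hand, and leave the other things where they are.

Things in the scene. Friction and masses are not known exactly. Their poses are not given: they have to be found in the camera images.
- driver_grip (a point): Centre of the black paddle handle of the stubby flat-bladed screwdriver, which stands upright, blade down, in a pocket of the white caddy. Handle 46 mm wide (along this point's x), 18 mm thick (along y: grip it across this), 63 mm high (31 mm above and below this point; z up). Under the handle is a round steel collar 42 mm across, 6 mm thick.
- blade_tip (a point): Centre of the lower end of the screwdriver's blade, 55 mm straight below driver_grip, same axes. The steel blade is 30 mm wide along x (parallel to the handle's wide faces), 7 mm thick along y and reaches 16 mm below the collar.
- cam_slot (a point): Centre of the top face of the aluminium disc (53 mm across, in a dark housing 64 mm across) of the connector to tighten, 44 mm above the shelf top; turns with the disc, z up. Its slot runs along x: 40 mm long, 16 wide, 18 deep; the blade drops in loosely until the collar rests on the disc. At the start the slot points at the panel that stands off. The white board below is 116 x 110 mm, 20 mm thick.
- cam (a joint): Turn of that disc, rad: 0 at the start, grows clockwise seen from above, stops at 1.05 (60 degrees), panel tight; stays where it is left. Friction about 0.07 N m, no spring. The blade has about 0.3 rad of play in the slot before it takes the disc along, so turn the screwdriver about 1.35 to 1.4 rad from the line of the slot.
- panel: Upright white end panel that the cam draws in: 18 mm thick (x), 110 mm wide (y), 44 mm high; origin at the centre of its underside. Starts 91 mm from the disc's axis with a 16 mm gap to the board, crossed by a steel bolt that runs into the housing; ends at 75 mm, gap closed. The other shelf part looks alike but has no gap and its slot is already turned.
- driver: The same screwdriver as a whole, about 0.12 kg; origin at the lower end of the blade, z up its shaft. In the caddy (150 x 70 mm, 30 mm high, two pockets 84 mm apart along its length) its collar rests on the caddy's top and the blade hangs 16 mm deep in the pocket.
- awl_mid (a point): Bystander in the other pocket of the caddy: centre of the round black handle (26 mm across, 63 mm high) of a pricker with a round point; the same height as the screwdriver.
- jar_mid (a point): Bystander: centre of a closed glass cookie jar, 100 mm across, 150 mm high.
- coaster: Bystander: round white ceramic coaster, 96 mm across, 8 mm thick; origin at the centre of its underside.
- scraper: Bystander: yellow scraper lying flat; origin under its middle.
Mind the look-alikes: they are no part of the job. Leave any green or turquoise look-alike of the part that bears cam_slot alone. What is shaped like the driver but pink or red is not meant.

How it is judged:
By the outcome, as a careful person would: the job done as asked, in the order asked, and still so for the second after the job is handed in, with the robot touching nothing.
It also fails if it takes over 42 s, if anything falls off the work surface, if the arm or the gripper's body presses on something with over 40 N, if the wrist force passes 120 N, or if a joint passes its speed limit or range.

## Working session

There is one attempt and no reset: what is moved stays moved. The work goes in short steps, Python scripts to look and compute and a tool call to move; the robot and the scene stay as the last step left them, time stands still between calls to the robot, and variables do not carry over. Pictures are saved under pics/ and viewed, about 8 in all and at most 12, crops included, and the job is handed in when it is done.

Besides the shell and the picture viewer there is one more tool, called in YAML: its name, and indented under it one key for each argument. play_rows: Moves the arm, as the interface text tells. Its arguments: {"type":"object","properties":{"commands":{"type":"array"},"gripper":{"type":"number"}},"required":["commands"]}

```bash
mkdir -p pics; cat > h.py <<'E'
from rig import *
import numpy as np, cv2
def grab(n):
    s=read_state(); c=capture(n)
    if n=="wrist":
        T=np.eye(4);T[:3,:3]=s["tcp_rot"];T[:3,3]=s["position"];c["cam_to_world"]=T@c["hand_eye"]
    np.savez(f"pics/{n}.npz",**c); return c
def cloud(c):
    d=c["depth"];v,u=np.mgrid[:d.shape[0],:d.shape[1]];K=c["mtx"]
    p=np.stack([(u-K[0,2])/K[0,0]*d,(v-K[1,2])/K[1,1]*d,d,np.ones_like(d)],-1)
    return (p@np.asarray(c["cam_to_world"]).T)[...,:3]
E
python3 - <<'E'
from h import *
a=grab("scene");b=grab("top")
cv2.imwrite("pics/a.png",cv2.resize(a["frame"][...,::-1],(800,600)))
cv2.imwrite("pics/b.png",cv2.resize(b["frame"][...,::-1],(800,600)))
print(b["mtx"],b["cam_to_world"],read_state())
E
```

```text
[[370.53797563   0.         256.84513291]
 [  0.         370.53797563 190.55817217]
 [  0.           0.           1.        ]] [[-0.01964554 -0.97594423  0.21713341  0.34460658]
 [-0.99980082  0.01841267 -0.00769985  0.08135143]
 [ 0.00351662 -0.21724143 -0.97611157  0.93069651]
 [ 0.          0.          0.          1.        ]] {'time_s': 0.1, 'joint_positions': array([ 5.45728585e+01,  3.02727547e+01,  8.21477188e+01,  2.23499646e-04,
        6.76884386e+01, -1.02271079e+01]), 'qvel': array([ 0.05025351, -0.12067663, -0.01248786, -0.03296723,  0.03819018,
       -0.14403121]), 'tau': array([-5.15244865e-04, -4.40987277e+01, -1.77151090e+01,  6.34186040e-02,
        5.33896952e-02, -5.11087057e-05]), 'position': array([0.26573347, 0.56503936, 0.24668628]), 'tcp_rot': array([[ 4.25780133e-01, -1.10481481e-03, -9.04825982e-01],
       [ 9.04824724e-01, -1.54684129e-03,  4.25781430e-01],
       [-1.87003182e-03, -9.99998193e-01,  3.41049465e-04]]), 'force': array([-0.37043126, -1.2947609 , -0.44465929]), 'moment': array([-0.00232387,  0.03628516,  0.02516274]), 'opening': 0.9980853670036733}
```

View pics/b.png

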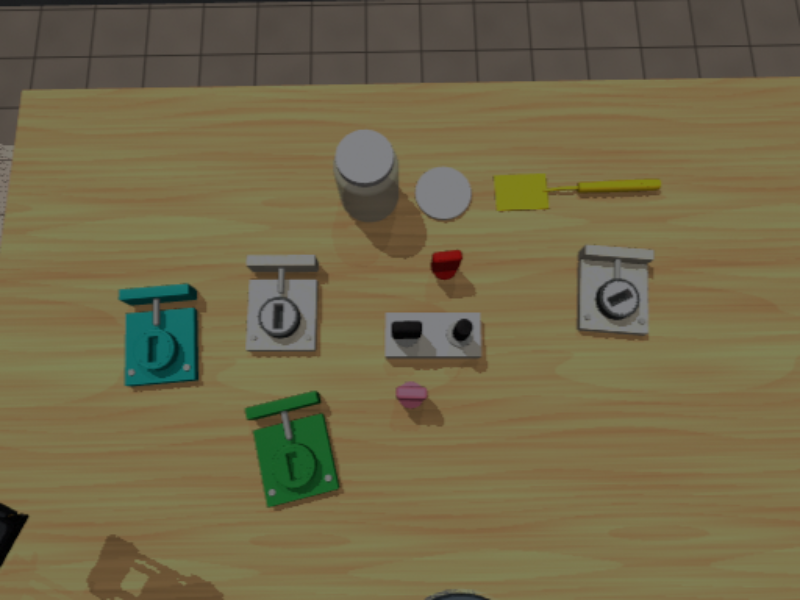

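View pics/a.png

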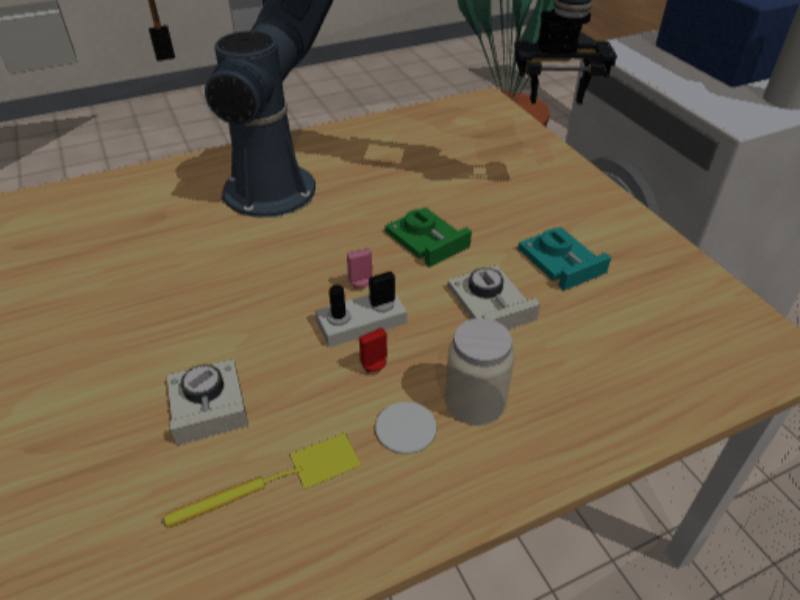

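Top view (800 px): target part with gap at (282,315), its disc (280,316), driver (407,329), awl (463,329), red look-alike (446,262), pink (411,394), jar (366,160). The finished part is at (617,298).

```bash
python3 - <<'E'
from h import *
c=dict(np.load("pics/top.npz"));P=cloud(c);s=.64
def box(n,u0,v0,u1,v1,z0,z1):
    q=P[int(v0*s):int(v1*s),int(u0*s):int(u1*s)].reshape(-1,3);q=q[(q[:,2]>z0)&(q[:,2]<z1)]
    if len(q)<5: print(n,len(q));return
    r=cv2.minAreaRect((q[:,:2]*1000).astype(np.float32))
    print(n,len(q),"zq",np.percentile(q[:,2],[5,50,95]).round(4),"med",np.median(q[:,:2],0).round(4),"rect",np.round(r[0],1),np.round(r[1],1),round(r[2],1))
box("table",480,400,560,460,-.1,.1)
box("driver",385,310,430,350,.09,.12)
box("awl",445,310,480,350,.09,.12)
box("caddy",375,300,490,365,.022,.034)
box("red",425,240,470,285,.03,.15)
box("pink",390,375,435,410,.03,.15)
box("redtop",425,240,470,285,.07,.15)
box("pinktop",390,375,435,410,.07,.15)
box("disc",250,290,310,345,.038,.05)
box("board",240,270,325,355,.012,.025)
box("panel",240,250,325,275,.036,.05)
box("jar",320,120,410,225,.12,.2)
f=c["frame"][140:240,140:320,::-1];cv2.imwrite("pics/c.png",cv2.resize(f,None,fx=4.4,fy=4.4,interpolation=cv2.INTER_CUBIC))
E
```

```text
table 1927 zq [-0.0027 -0.0002  0.0024] med [ 0.3374 -0.1062] rect [ 337.8 -106.8] [126.9  88.8] 88.8
driver 158 zq [0.0922 0.0974 0.0999] med [0.4864 0.0686] rect [487.4  69.5] [43.6 18.9] 89.5
awl 98 zq [0.0944 0.0981 0.1004] med [ 0.4852 -0.0136] rect [485.4 -13.7] [22.7 23.5] 86.6
caddy 1227 zq [0.0268 0.0295 0.0322] med [0.4807 0.0264] rect [486.1  27.4] [149.7  69.7] 89.0
red 237 zq [0.0359 0.0807 0.0862] med [0.5917 0.0062] rect [597.6   5. ] [18.3 45.5] 4.4
pink 174 zq [0.068  0.0829 0.0863] med [0.3926 0.0655] rect [393.2  64.6] [43.2 18.1] 88.1
redtop 155 zq [0.0739 0.0835 0.0865] med [0.596  0.0061] rect [597.7   5. ] [18.  45.5] 4.4
pinktop 162 zq [0.0789 0.0832 0.0863] med [0.3929 0.0636] rect [393.1  64.6] [43.1 18.1] 88.8
disc 440 zq [0.0399 0.0427 0.0454] med [0.5169 0.2681] rect [516.7 268.3] [62.9 61.4] 1.9
board 1465 zq [0.0161 0.0191 0.0222] med [0.5284 0.2626] rect [533.9 268.2] [110.1 133.2] 89.1
panel 350 zq [0.0374 0.0426 0.0454] med [0.6074 0.2671] rect [601.7 267.2] [109.7  30.9] 88.8
jar 1339 zq [0.1229 0.1487 0.1513] med [0.7241 0.1255] rect [729.4 125.8] [90.7 90.3] 57.5
```

View pics/c.png

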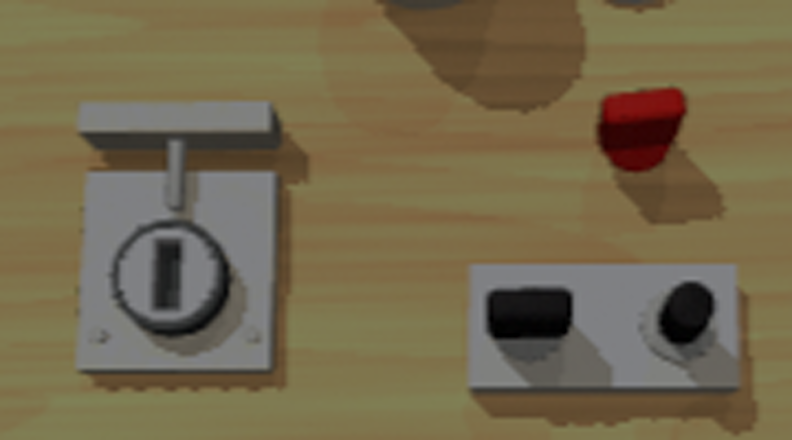

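play_rows:
  commands:
    - [[0.024,-0.055,-0.005],[0,0,-0.128]]
    - [[0.049,-0.11,-0.011],[0,0,-0.255]]
    - [[0.074,-0.166,-0.017],[0,0,-0.383]]
    - [[0.098,-0.221,-0.022],[0,0,-0.51]]
    - [[0.123,-0.276,-0.028],[0,0,-0.638]]
    - [[0.147,-0.331,-0.033],[0,0,-0.765]]
    - [[0.172,-0.387,-0.039],[0,0,-0.893]]
    - [[0.196,-0.442,-0.044],[0,0,-1.02]]
    - [[0.221,-0.497,-0.05],[0,0,-1.148]]
    - [[0.221,-0.497,-0.05],[0,0,-1.148]]
  gripper: 0.06

```text
time_s: 1.35
position: [0.4893, 0.0647, 0.1971]
tcp_rot: [[1.0, 0.001, 0.024], [-0.024, -0.001, 1.0], [0.001, -1.0, -0.001]]
force: [-0.1, -0.1, -1.5]
opening: 0.697
```

```bash
python3 - <<'E'
from h import *
c=grab("wrist");st=read_state();print(st["time_s"],st["position"],st["tcp_rot"].round(4),st["force"])
cv2.imwrite("pics/d.png",cv2.resize(c["frame"][...,::-1],(800,600)))
P=cloud(c).reshape(-1,3)
def sl(n,x0,x1,y0,y1,z0,z1):
    q=P[(P[:,0]>x0)&(P[:,0]<x1)&(P[:,1]>y0)&(P[:,1]<y1)&(P[:,2]>z0)&(P[:,2]<z1)]
    if len(q)<5: print(n,len(q));return
    r=cv2.minAreaRect((q[:,:2]*1000).astype(np.float32));print(n,len(q),np.percentile(q[:,2],[5,50,95]).round(4),np.round(r[0],1),np.round(r[1],1),round(r[2],1))
sl("drv",.44,.53,.03,.11,.093,.11)
sl("drv2",.44,.53,.03,.11,.06,.11)
sl("caddy",.42,.55,-.08,.15,.024,.033)
E
```

```text
1.4 [0.48752726 0.06672859 0.1970649 ] [[ 9.998e-01 -1.000e-03  2.080e-02]
 [-2.080e-02  3.000e-04  9.998e-01]
 [-1.000e-03 -1.000e+00  3.000e-04]] [-0.93193966  0.23143851  0.14151689]
drv 1339 [0.0951 0.0986 0.1001] [487.   71.3] [18.  45.5] 0.5
drv2 1501 [0.0777 0.0984 0.1   ] [487.   71.5] [18.  45.8] 0.4
caddy 6083 [0.0289 0.0302 0.0314] [486.3  39.4] [129.7  70.2] 88.8
```

View pics/d.png

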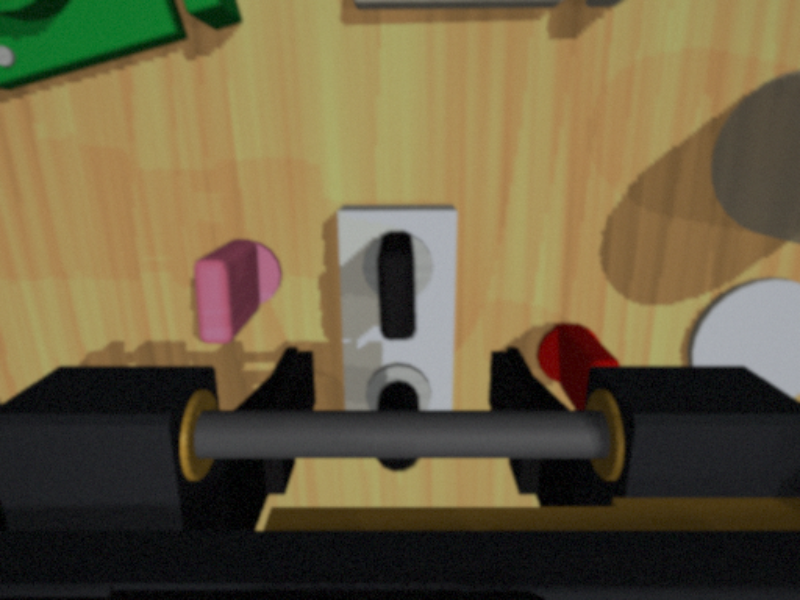

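play_rows:
  commands:
    - [[0,0.001,-0.04],[0,0,0]]
    - [[0,0.001,-0.08],[0,0,0]]
    - [[0,0.001,-0.105],[0,0,0]]
    - [[0,0.001,-0.116],[0,0,0]]
    - [[0,0.001,-0.116],[0,0,0]]
    - [[0,0.001,-0.116],[0,0,0]]

```text
time_s: 2.15
position: [0.4876, 0.0699, 0.0824]
tcp_rot: [[1.0, 0.002, 0.016], [-0.016, -0.0, 1.0], [0.002, -1.0, -0.0]]
force: [0.0, -0.2, -0.3]
opening: 0.689
```

play_rows:
  commands:
    - [[0,0,0],[0,0,0]]
    - [[0,0,0],[0,0,0]]
    - [[0,0,0],[0,0,0]]
    - [[0,0,0],[0,0,0]]
    - [[0,0,0],[0,0,0]]
    - [[0,0,0],[0,0,0]]
  gripper: 0.0

```text
time_s: 2.9
position: [0.4871, 0.0695, 0.0815]
tcp_rot: [[1.0, 0.0, 0.017], [-0.017, -0.0, 1.0], [0.0, -1.0, -0.0]]
force: [0.2, 0.2, 0.8]
opening: 0.206
```

play_rows:
  commands:
    - [[0,0,0.025],[0,0,0]]
    - [[0,0,0.06],[0,0,0]]
    - [[0,0,0.09],[0,0,0]]
    - [[0,0,0.09],[0,0,0]]

```text
time_s: 3.4
position: [0.4884, 0.0695, 0.1733]
tcp_rot: [[1.0, 0.005, 0.017], [-0.017, -0.0, 1.0], [0.005, -1.0, -0.0]]
force: [0.0, -0.5, -0.3]
opening: 0.203
```

play_rows:
  commands:
    - [[0.003,0.022,0.09],[0,0,0.175]]
    - [[0.007,0.044,0.09],[0,0,0.349]]
    - [[0.01,0.066,0.09],[0,0,0.524]]
    - [[0.013,0.088,0.09],[0,0,0.698]]
    - [[0.017,0.11,0.09],[0,0,0.873]]
    - [[0.02,0.133,0.09],[0,0,1.047]]
    - [[0.023,0.155,0.09],[0,0,1.222]]
    - [[0.027,0.177,0.09],[0,0,1.396]]
    - [[0.03,0.199,0.09],[0,0,1.571]]
    - [[0.03,0.199,0.09],[0,0,1.571]]

```text
time_s: 4.65
position: [0.5163, 0.2693, 0.2595]
tcp_rot: [[0.016, -0.003, -1.0], [1.0, -0.001, 0.016], [-0.001, -1.0, 0.003]]
force: [0.1, -0.3, -0.9]
opening: 0.204
```

```bash
python3 - <<'E'
from h import *
c=grab("wrist");t=grab("top");st=read_state();print(st["time_s"],st["position"])
cv2.imwrite("pics/e.png",cv2.resize(c["frame"][...,::-1],(800,600)))
P=cloud(c).reshape(-1,3)
def sl(n,x0,x1,y0,y1,z0,z1):
    q=P[(P[:,0]>x0)&(P[:,0]<x1)&(P[:,1]>y0)&(P[:,1]<y1)&(P[:,2]>z0)&(P[:,2]<z1)]
    if len(q)<5: print(n,len(q));return
    r=cv2.minAreaRect((q[:,:2]*1000).astype(np.float32));print(n,len(q),np.percentile(q[:,2],[5,50,95]).round(4),np.round(r[0],1),np.round(r[1],1),round(r[2],1))
sl("disc",.47,.562,.22,.32,.04,.048)
sl("slotfloor",.49,.54,.245,.29,.021,.034)
sl("panel",.585,.64,.2,.33,.04,.048)
sl("board",.44,.585,.2,.34,.016,.023)
sl("driver",.47,.57,.2,.32,.18,.31)
sl("driverlow",.47,.57,.2,.32,.12,.26)
E
```

```text
4.75 [0.51619044 0.26794382 0.26001164]
disc 1983 [0.0424 0.044  0.0454] [514.8 269.4] [62.7 59. ] 88.9
slotfloor 479 [0.025  0.0263 0.0286] [513.9 267.3] [47.3 44. ] 0.4
panel 172 [0.0413 0.0441 0.0453] [606.7 267.6] [109.2  15.9] 89.2
board 5178 [0.0188 0.0202 0.0216] [524.5 269.4] [110.2 114.7] 89.1
driver 7565 [0.2141 0.2742 0.2999] [507.1 270.2] [83.1 57.7] 89.1
driverlow 2330 [0.2132 0.2382 0.2582] [502.8 269.9] [41.3 22.8] 88.9
```

View pics/e.png

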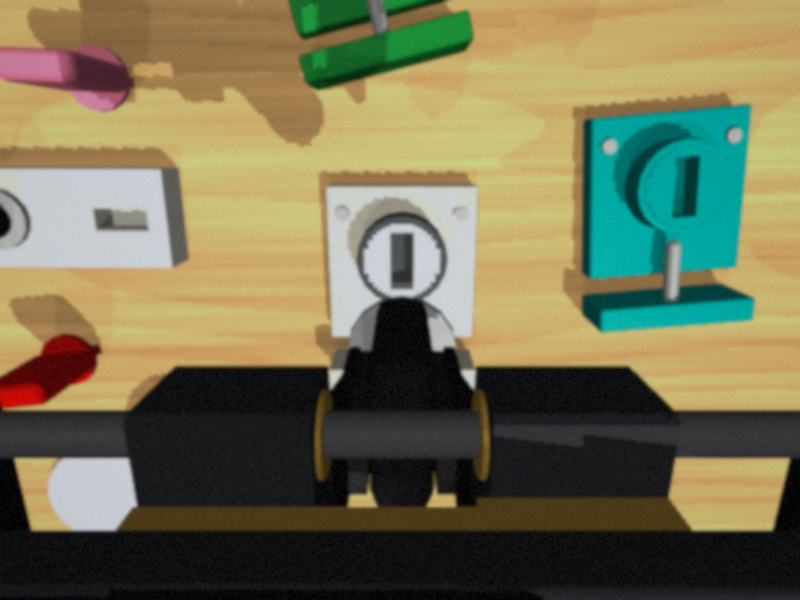

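The wrist view shows the slot at about (402,260), aligned with the image's vertical, and the collar just below it, with the blade hidden behind it.

```bash
python3 - <<'E'
from h import *
c=dict(np.load("pics/wrist.npz"));T=c["cam_to_world"];K=c["mtx"]
def px(u,v,z):
    d=T[:3,:3]@np.linalg.inv(K)@[(u+.5)*.64-.5,(v+.5)*.64-.5,1];o=T[:3,3];return (o+d*(z-o[2])/d[2])
for u,v in [(402,260),(402,233),(402,288),(402,257),(391,260),(413,260)]: print(u,v,px(u,v,.044).round(4))
P=cloud(c).reshape(-1,3)
q=P[(abs(P[:,0]-.516)<.04)&(abs(P[:,1]-.27)<.03)&(P[:,2]>.205)&(P[:,2]<.221)]  # collar top
print(len(q),np.percentile(q[:,2],[5,50,95]),q.min(0),q.max(0))
x,y=q[:,0],q[:,1];
# fit arc: outermost (min x) per y-bin
ar=np.array([[x[(abs(y-b)<.0007)].min(),b] for b in np.arange(.25,.291,.0015) if (abs(y-b)<.0007).sum()>2])
from scipy.optimize import least_squares
r=least_squares(lambda p:np.hypot(ar[:,0]-p[0],ar[:,1]-p[1])-.021,[.516,.269],loss="soft_l1",f_scale=.001);print(r.x,np.abs(r.fun).mean())
E
```

```text
402 260 [0.5169 0.2699 0.044 ]
402 233 [0.498  0.2702 0.044 ]
402 288 [0.5372 0.2695 0.044 ]
402 257 [0.5148 0.2699 0.044 ]
391 260 [0.5168 0.2622 0.044 ]
413 260 [0.517  0.2775 0.044 ]
778 [0.21088242 0.21415032 0.21563482] [0.49166252 0.24903563 0.20864548] [0.51455406 0.29030552 0.22099488]
[0.51359093 0.26953824] 0.0007901862026877506
```

play_rows:
  commands:
    - [[0.002,0.001,-0.05],[0,0,0]]
    - [[0.002,0.001,-0.1],[0,0,0]]
    - [[0.002,0.001,-0.13],[0,0,0]]
    - [[0.002,0.001,-0.14],[0,0,0]]
    - [[0.002,0.001,-0.14],[0,0,0]]
    - [[0.002,0.001,-0.14],[0,0,0]]

```text
time_s: 5.5
position: [0.5202, 0.2696, 0.123]
tcp_rot: [[0.017, 0.003, -1.0], [1.0, 0.001, 0.017], [0.001, -1.0, -0.003]]
force: [1.8, 0.0, -0.3]
opening: 0.209
```

```bash
python3 - <<'E'
from h import *
s=grab("scene");t=grab("top");w=grab("wrist");print(read_state()["position"])
def cr(c,P,r,k):
    q=np.linalg.inv(c["cam_to_world"])@[*P,1];u,v=(c["mtx"]@q[:3])[:2]/q[2];u,v=int(u),int(v)
    return cv2.resize(c["frame"][max(v-r,0):v+r,max(u-r,0):u+r,::-1],(k,k),interpolation=cv2.INTER_CUBIC)
P=[.517,.2695,.05]
cv2.imwrite("pics/f.png",np.hstack([cr(s,P,40,400),cr(w,[.517,.2695,.05],90,400)]))
E
```

```text
[0.51983615 0.26974456 0.12291675]
```

View pics/f.png

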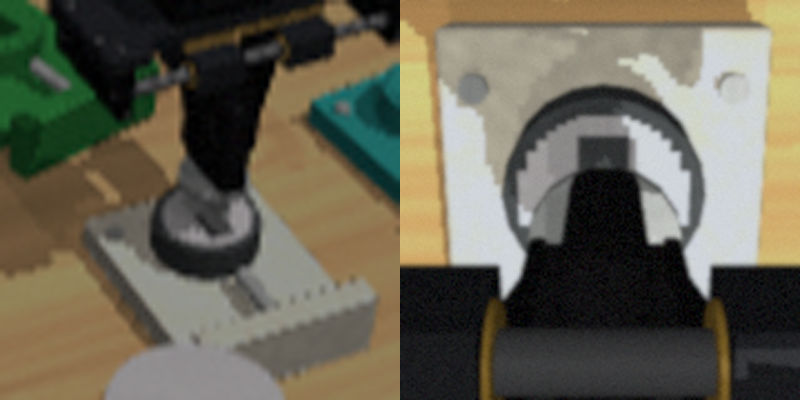

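Blade is over the slot in both views (left crop: blade end near (215,205) on the slot line). I'll lower it.

play_rows:
  commands:
    - [[0,0,-0.006],[0,0,0]]
    - [[0,0,-0.012],[0,0,0]]
    - [[0,0,-0.018],[0,0,0]]
    - [[0,0,-0.022],[0,0,0]]
    - [[0,0,-0.025],[0,0,0]]
    - [[0,0,-0.025],[0,0,0]]
    - [[0,0,-0.025],[0,0,0]]

```text
time_s: 6.52
position: [0.5192, 0.2695, 0.0966]
tcp_rot: [[0.017, 0.0, -1.0], [1.0, 0.0, 0.017], [0.0, -1.0, -0.0]]
force: [-0.2, 1.0, -1.2]
opening: 0.206
```

play_rows:
  commands:
    - [[0,0,-0.001],[0,0,-0.138]]
    - [[-0.0001,-0.0004,-0.001],[0,0,-0.276]]
    - [[-0.0001,-0.0006,-0.001],[0,0,-0.414]]
    - [[-0.0002,-0.0008,-0.001],[0,0,-0.552]]
    - [[-0.0003,-0.001,-0.001],[0,0,-0.69]]
    - [[-0.0005,-0.0011,-0.001],[0,0,-0.828]]
    - [[-0.0006,-0.0012,-0.001],[0,0,-0.966]]
    - [[-0.0008,-0.0013,-0.001],[0,0,-1.104]]
    - [[-0.001,-0.0014,-0.001],[0,0,-1.242]]
    - [[-0.0012,-0.0015,-0.001],[0,0,-1.36]]

```text
time_s: 7.78
position: [0.5183, 0.2682, 0.0958]
tcp_rot: [[0.982, 0.001, -0.189], [0.189, 0.0, 0.982], [0.001, -1.0, 0.0]]
force: [0.2, -0.0, -2.0]
opening: 0.205
```

play_rows:
  commands:
    - [[0,0,0],[0,0,0]]
    - [[0,0,0],[0,0,-0.02]]
    - [[0,0,0],[0,0,-0.02]]

```text
time_s: 8.15
position: [0.5183, 0.2682, 0.0958]
tcp_rot: [[0.985, 0.001, -0.174], [0.174, 0.0, 0.985], [0.001, -1.0, 0.0]]
force: [1.2, 0.7, -0.9]
opening: 0.203
```

```bash
python3 - <<'E'
from h import *
t=grab("top");w=grab("wrist");s=grab("scene");st=read_state();print(st["time_s"],st["position"],st["force"],st["moment"],np.degrees(np.arctan2(*st["tcp_rot"][1::-1,0])))
for c in(t,w,s):
    P=cloud(c).reshape(-1,3)
    q=P[(P[:,0]>.57)&(P[:,0]<.64)&(P[:,1]>.2)&(P[:,1]<.33)&(P[:,2]>.039)&(P[:,2]<.049)]
    if len(q)>20: print("panel x",len(q),np.percentile(q[:,0],[3,50,97]).round(4))
f=[c["frame"][a:b,e:g,::-1] for c,a,b,e,g in((t,150,240,140,230),(s,160,220,270,360))]
cv2.imwrite("pics/g.png",np.hstack([cv2.resize(x,(400,400),interpolation=cv2.INTER_CUBIC) for x in f]))
E
```

```text
8.3 [0.51828607 0.26814558 0.09574884] [0.69888673 0.69157039 0.08610014] [ 0.03233536 -0.2715438   0.06879869] 9.994136897935526
panel x 138 [0.5831 0.5922 0.6007]
panel x 2597 [0.5835 0.5911 0.6004]
panel x 196 [0.5873 0.5976 0.6059]
```

View pics/g.png

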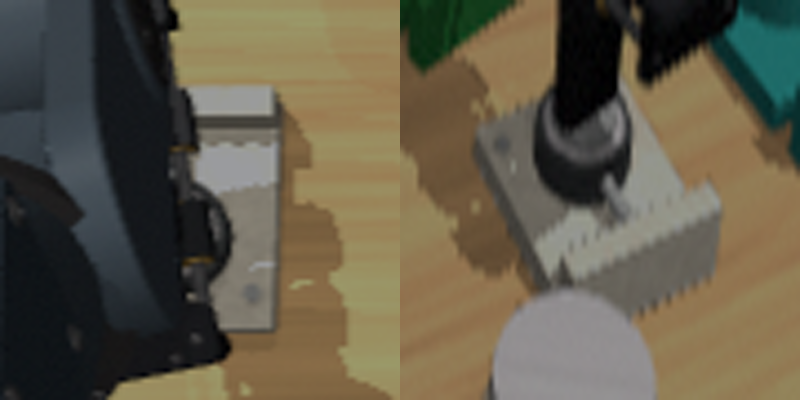

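Panel has come in to about 0.592 m (75 mm from the axis). The moment is still only friction level (0.07 N m), so I'll turn a little further to reach the stop.

play_rows:
  commands:
    - [[0,0,0],[0,0,-0.03]]
    - [[0,0,0],[0,0,-0.06]]
    - [[0,0,0],[0,0,-0.06]]

```text
time_s: 8.68
position: [0.5183, 0.268, 0.0958]
tcp_rot: [[0.993, 0.001, -0.115], [0.115, -0.0, 0.993], [0.001, -1.0, -0.0]]
force: [1.6, -0.1, 0.4]
opening: 0.211
```

```bash
python3 - <<'E'
from h import *
w=grab("wrist");st=read_state();print(st["time_s"],st["moment"],st["force"],st["opening"],np.degrees(np.arctan2(*st["tcp_rot"][1::-1,0])))
P=cloud(w).reshape(-1,3)
q=P[(P[:,0]>.57)&(P[:,0]<.64)&(P[:,1]>.2)&(P[:,1]<.33)&(P[:,2]>.039)&(P[:,2]<.049)]
print("panel x",len(q),np.percentile(q[:,0],[3,50,97]).round(4))
q=P[(P[:,0]>.42)&(P[:,0]<.6)&(P[:,1]>.23)&(P[:,1]<.33)&(P[:,2]>.016)&(P[:,2]<.024)]
print("board x",len(q),np.percentile(q[:,0],[.5,1,99,99.5]).round(4))
E
```

```text
8.725 [ 0.01111206 -0.34485254  0.56513941] [2.7792693  0.45660678 0.33295571] 0.2017451317803885 6.596713327153496
panel x 2843 [0.5834 0.591  0.6003]
board x 12222 [0.468  0.4685 0.5837 0.5841]
```

Moment jumped to 0.57 N m, so the disc is at its stop, and the panel face (0.5834) meets the board edge (0.584). I'll unload, release and rise.

play_rows:
  commands:
    - [[0,0,0],[0,0,0.04]]
    - [[0,0,0],[0,0,0.05]]
    - [[0,0,0],[0,0,0.05]]

```text
time_s: 9.1
position: [0.5183, 0.2681, 0.0957]
tcp_rot: [[0.987, 0.001, -0.162], [0.162, 0.0, 0.987], [0.001, -1.0, 0.0]]
force: [2.8, 0.8, -0.1]
opening: 0.206
```

play_rows:
  commands:
    - [[0,0,0],[0,0,0]]
    - [[0,0,0],[0,0,0]]
    - [[0,0,0],[0,0,0]]
    - [[0,0,0],[0,0,0]]
  gripper: 0.05

```text
time_s: 9.6
position: [0.5174, 0.268, 0.0954]
tcp_rot: [[0.987, -0.001, -0.163], [0.163, -0.0, 0.987], [-0.001, -1.0, -0.0]]
force: [-0.0, 0.5, 0.1]
opening: 0.538
```

play_rows:
  commands:
    - [[0,0,0.01],[0,0,0]]
    - [[0,0,0.03],[0,0,0]]
    - [[0,0,0.06],[0,0,0]]
    - [[0,0,0.1],[0,0,0]]
    - [[0,0,0.14],[0,0,0]]
    - [[0,0,0.17],[0,0,0]]
    - [[-0.06,0,0.17],[0,0,0]]
    - [[-0.1,0,0.17],[0,0,0]]
    - [[-0.1,0,0.17],[0,0,0]]

```text
time_s: 10.72
position: [0.4142, 0.2678, 0.2662]
tcp_rot: [[0.986, -0.002, -0.165], [0.165, -0.001, 0.986], [-0.002, -1.0, -0.0]]
force: [0.9, -1.1, 0.3]
opening: 0.578
```

```bash
python3 - <<'E'
from h import *
w=grab("wrist");s=grab("scene");st=read_state();print(st["time_s"],st["position"],st["force"],st["opening"])
P=cloud(w).reshape(-1,3)
def sl(n,x0,x1,y0,y1,z0,z1):
    q=P[(P[:,0]>x0)&(P[:,0]<x1)&(P[:,1]>y0)&(P[:,1]<y1)&(P[:,2]>z0)&(P[:,2]<z1)]
    if len(q)<5: print(n,len(q));return
    r=cv2.minAreaRect((q[:,:2]*1000).astype(np.float32));print(n,len(q),np.percentile(q[:,2],[5,50,95]).round(4),np.round(r[0],1),np.round(r[1],1),round(r[2],1))
sl("handle top",.46,.57,.2,.33,.105,.13);sl("panel",.572,.63,.2,.33,.04,.048);sl("board",.44,.582,.2,.33,.016,.023)
a=cv2.resize(w["frame"][...,::-1],(400,300));b=cv2.resize(s["frame"][140:260,230:390,::-1],(400,300),interpolation=cv2.INTER_CUBIC)
cv2.imwrite("pics/i.png",np.hstack([a,b]))
E
```

```text
10.825 [0.41845776 0.26831793 0.26652809] [ 0.59856573 -0.69276895 -0.03998033] 0.5770424484830056
handle top 937 [0.1073 0.1126 0.1142] [517.1 270.5] [18.5 44.5] 10.4
panel 1579 [0.0419 0.0441 0.0455] [591.9 269.3] [109.8  19.3] 89.1
board 5311 [0.0189 0.0203 0.0217] [524.7 270.1] [110.3 115.6] 89.1
```

View pics/i.png

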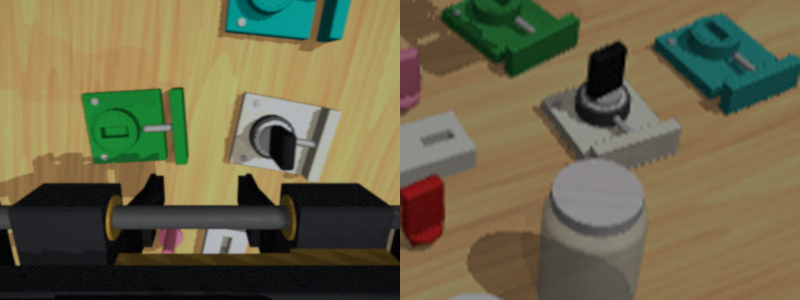

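Screwdriver stands upright in the slot: its handle top is at 0.114 m as expected, centred on the disc. The panel is flush with the board and the arm is clear.

```bash
python3 -c "
from rig import *
hand_in()"
```

```text
the job is handed in; nothing more can be done
```

The panel on the gapped white part is now drawn up to the board, and the screwdriver is left standing upright in the slot. I handed the job in after about 11 s of the 42 s allowed.

I took the black flat-bladed screwdriver from the caddy, set its blade in the slot and turned it about 1.44 rad clockwise. That is slightly more than the suggested 1.35–1.4 rad: at 1.38 rad the turning moment was still only friction (0.07 N m), so I went on until it rose to about 0.57 N m. I took that as the disc reaching its stop, backed off 0.05 rad to unload it, then opened the gripper and moved clear.

- **Panel:** its centre is 75 mm from the disc's axis, and its inner face (x = 0.583 m) meets the board's edge (0.584 m), so the gap is closed.
- **Screwdriver:** its handle top is at 0.114 m and centred over the disc within about 1 mm, as it should be when seated. The robot is touching nothing.
- **Other things:** in the last pictures the look-alikes and the jar appear in place. I did not measure them again, and the coaster, scraper, pricker and finished white part were not all in view.
- **Disagreement between cameras:** just after the turn, the scene camera put the panel about 6 mm farther out than the top and wrist cameras. It sees the panel obliquely, so I relied on the other two, which agreed.

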